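# Start the chamber vacuum sealer on the filled jars

## Task

Vacuum-seal the two jars that stand in the chamber of the vacuum sealer: press the green end of its main switch until the switch is fully over (on), then press the blue jar-programme key fully in and let it come back up, and only then push the sprung clear lid down until it is fully shut and hold it down with the fingers for two seconds so that the pump can pull. It is all pressing with the fingertips: do not lift the lid further open, press no other key, and do not shift or pick up the jars or the things around the machine. The program finishes while the robot is still holding the lid shut.

Things in the scene. Friction and masses are not known exactly. Their poses are not given: they have to be found in the camera images.
- vacuum_sealer: stainless bench-top chamber vacuum sealer, fixed in place, 330 deep (x) x 340 wide (y), steel deck 110 high; origin at the centre of its underside, x to its back (hinge side), y to the left seen from its front, z up. In front of the lid a black control fascia slopes down to the user
- fascia (a point): centre of the black fascia's surface, at machine (-0.125, 0, 0.085); it slopes at 0.464 rad (26.6 deg): outward normal in the machine frame (-0.447, 0, 0.894), 89 mm long down the slope. From left to right: main switch, keys white, blue, white, red stop (45 mm apart), gauge; a dark display above the keys
- main_switch (a joint): angle of the main rocker switch, rad: 0 off (as at the start), 0.32 fully on. The rocker, 55 x 26 mm, lies across the fascia: its left (y+) half is green with a white dot and stands up when off. It is stiff and stays where it is left; pressing the green end takes about 3 N
- switch_on_end (a point): point on top of the green (on) half, 16 to 18 mm left of the pivot; when off it stands 13.5 mm above the fascia; fully on it is 5.5 mm lower and the green half lies parallel to the fascia. Press along the fascia's inward normal
- key_jar (a joint): travel of the blue jar-programme key, m: 0 up, 0.005 fully in; spring 1.8 N at first, 4.8 N fully in; it comes back by itself
- key_jar_top (a point): centre of the top of the blue key, a 21 x 25 mm cap standing 7 mm proud of the fascia, second of the four keys from the left; it moves in along the inward normal of the fascia
- key_pouch (a joint): travel of the white key left of the blue one, m, 0 up, 0.005 in: must not be pressed
- key_tray (a joint): travel of the white key right of the blue one, m, 0 up, 0.005 in: must not be pressed
- key_stop (a joint): travel of the red stop key, right-most, m, 0 up, 0.005 in: must not be pressed
- lid (a joint): opening angle of the clear domed lid, rad: 0 fully shut; at the start 0.42 to 0.58, stop at 0.75. Hinge axis parallel to machine y through machine (0.135, 0, 0.118). A spring opens it: 2 to 6.5 N at the front pad pushes it down, 6.5 N shuts it; let go, it springs up to about 0.35 rad
- lid_pad (a point): centre of the top of the black ribbed press pad, 30 x 130 mm, on the middle of the lid's front flange; 202 mm from the hinge axis along the lid and 12 mm above it when shut (then at machine (-0.067, 0, 0.130)). Behind the pad the clear dome rises 40 mm above it
- honey_jar: clear jar with a green lid, 64 x 68 x 84 mm, standing in the chamber (chamber floor 52 mm above the table); origin at the centre of its underside
- mustard_jar: jar with a red lid, 62 mm diameter, 86 mm high, standing in the chamber beside the other; origin at the centre of its underside
- spice_0: loose spice jar with green cap, 46 mm diameter, 106 mm high, on the table by the sealer; origin under its centre; leave alone
- spice_1: loose spice jar with green cap, 46 mm diameter, 106 mm high, on the table by the sealer; origin under its centre; leave alone
- dropper_bottle: loose amber dropper bottle, 35 mm diameter, 117 mm high, on the table by the sealer; origin under its centre; leave alone
- taste_spoon: loose steel spoon, 199 x 41 x 16 mm, lying on the table right of the sealer; origin under its centre; leave alone
- marker: loose white marker pen with black cap, 135 mm long, 17 mm thick, lying on the table in front of the sealer; origin under its centre; leave alone
- phone: phone in a brown case, 74 x 150 x 10 mm, lying on the table at the right; origin under its centre; leave alone
Not all that is in view belongs to the job. What is shaped like the honey_jar but pink or purple is not meant.

How it is judged:
By the outcome, as a careful person would: the job done as asked, in the order asked, and still so for the second after the job is handed in, while the arm keeps its last pose, push and grip.
It also fails if it takes over 46 s, if anything falls off the work surface, if the arm or the gripper's body presses on something with over 40 N, if the wrist force passes 120 N, or if a joint passes its speed limit or range.

## Robot

A 6-joint arm with a two-finger parallel gripper is mounted at the origin on a cart in front of the work surface, level with it; the furniture and walls round the work are solid. World frame = base frame: x ahead of the robot, y to its left, z up, the work surface at z = 0. Lengths are in m, angles in rad, forces in N, time in s.
With the tool pointing down it reaches from about 0.3 to 0.825 m from the base axis. Payload 5.4 kg.
Tool frame: the origin (TCP) lies at the very end of the fingers, on their centre line; the grasp point (between the pads) lies 19 mm behind it; z points along the fingers, y is the line along which they close (so a half turn about z gives the same grasp; the last joint's range is limited). The gripper opens to 92 mm and grips with 3 to 60 N. Pads are 20 mm wide; open, the fingers measure 128 mm over their backs; the gripper's body (75 mm by 189 mm) begins 69 mm behind the grasp point.
Start: joints at [1.056, 0.158, 1.597, -0, 1.386, -0.21], TCP at [0.173, 0.548, 0.215] pointing down, gripper open.
Joint ranges: [-2.91, 2.91], [-0.94, 2.29], [0.18, 2.7], [-1.29, 4.43], [0.17, 2.64], [-3, 3]. Speed limits (rad/s): [2.57, 2.57, 3.14, 3.14, 3.14, 3.14].

## Interface

Orientations are given as a rotation vector (axis times angle).
In Python, from workcell import bot gives the robot as it stands. Calls block until the motion is done:
- bot.goto(position, orientation): joint-space move of the TCP to a pose.
- bot.line_to(position, rot=None, max_speed=0.15): straight line of the TCP; rot=None keeps the orientation; max_speed is the mean speed in m/s.
- bot.set_joints(angles): joint-space move.
- bot.set_gripper(opening, newtons=None): opening from 0.0 (shut) to 1.0 (fully open); newtons is the grip in N (None keeps the last); returns when the fingers have stopped.
- bot.hold(seconds).
- bot.inverse_kinematics(position, orientation): joint angles nearest the present ones, or None.
- bot.read_camera(name): name is "side" or "top" or "wrist"; returns a dict with "pixels" (480x640x3 uint8, blue, green, red), "fx", "fy", "cx", "cy" (pixels), "R" (3x3) and "t" (3): a world point X has camera coordinates R X + t. Camera axes: x right, y down, z forward; pixel columns grow to the right and rows downward; lengths in m; the calibration is good to about 2 mm. The wrist camera is an equidistant fisheye: a pixel r from the principal point sees the ray r / f radians off the axis. A picture is of the moment at which its call begins. There is no depth.
A pose or a line that the arm cannot do raises bot.MotionError and nothing moves.
- bot.job_done(): hands the job in; it is judged then, once.
Readings, each from a call of its own:
- bot.current_clock(): time.
- bot.current_joints(): joint angles.
- bot.current_joint_vel(): joint speeds.
- bot.current_effort(): joint torques, N m.
- bot.current_ee_pos(): TCP position.
- bot.current_tool_rot(): TCP orientation.
- bot.current_contact_force(): force on the tool from outside, world axes, zero at the start.
- bot.current_ft_torque(): the same for the moment, N m.
- bot.current_opening(): opening from 0.0 (shut) to 1.0 (fully open).
- bot.current_grip_force(): force on a finger pad.
Only numpy, scipy, OpenCV 4.12 (cv2) and the standard library are available. Lean on these libraries where they do the work, as an engineer would, in place of code of your own. Each camera call takes 0.05 s, during which the arm holds its last target. There are 200 camera calls.

## Working session

There is one attempt and no reset: what is moved stays moved. The work goes in short steps, each a Python script; the robot and the scene stay as the last script left them, time stands still between calls to the robot, and variables do not carry over. Pictures are saved under pics/ and viewed, at most 10 in all, crops included, and the job is handed in when it is done.

```bash
mkdir -p pics
python3 - <<'E'
from workcell import bot
import cv2,numpy as np,pickle
d={}
for n in("side","top"):
    c=bot.read_camera(n);d[n]=c;cv2.imwrite(f"pics/{n}0.png",c["pixels"])
    print(n,c["fx"],c["cx"],c["cy"],np.round(-np.array(c["R"]).T@c["t"],3))
pickle.dump(d,open("cams.pkl","wb"))
print(bot.current_clock())
E
```

```text
side 526.6842389943466 317.61605267924335 239.82057282581565 [-0.074  0.093  1.197]
top 549.314478999485 321.97747474909806 241.5828547852169 [ 0.423 -0.143  1.387]
0.1
```

View pics/side0.png

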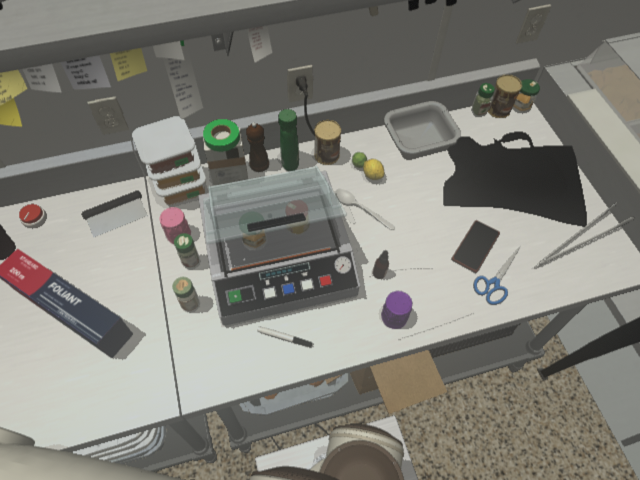

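View pics/top0.png

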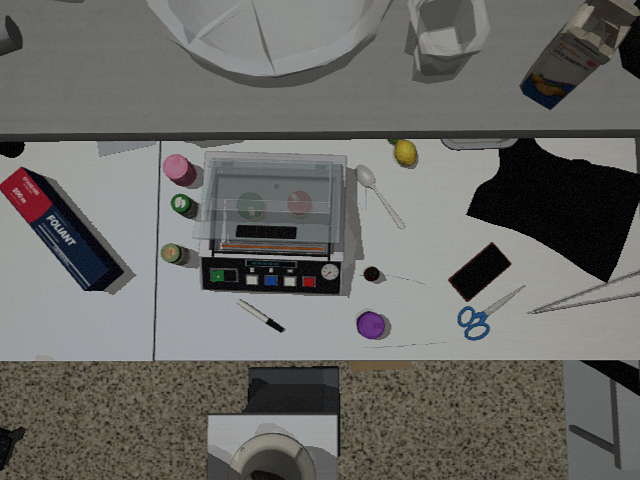

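Side view: switch green end at (235,296), keys white (269,293), blue (288,288), white (307,285), red (326,281), pad (276,223). Top view: green (218,276), blue (271,281), pad (265,232). Only one blue key is visible; the decoys are the pink jar (174,225) and purple jar (397,310) in the side view. I'll check with close crops.

Run:
```python
import cv2,pickle,numpy as np
d=pickle.load(open("cams.pkl","rb"))
a=cv2.resize(d["top"]["pixels"][215:305,190:355],None,fx=4.8,fy=4.8,interpolation=cv2.INTER_CUBIC)[:, :792]
cv2.imwrite("pics/topc.png",a)
a=cv2.resize(d["side"]["pixels"][200:325,200:365],None,fx=4.8,fy=4.8,interpolation=cv2.INTER_CUBIC)[:600,:792]
cv2.imwrite("pics/sidec.png",a)
```

```text
(no output)
```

View pics/topc.png

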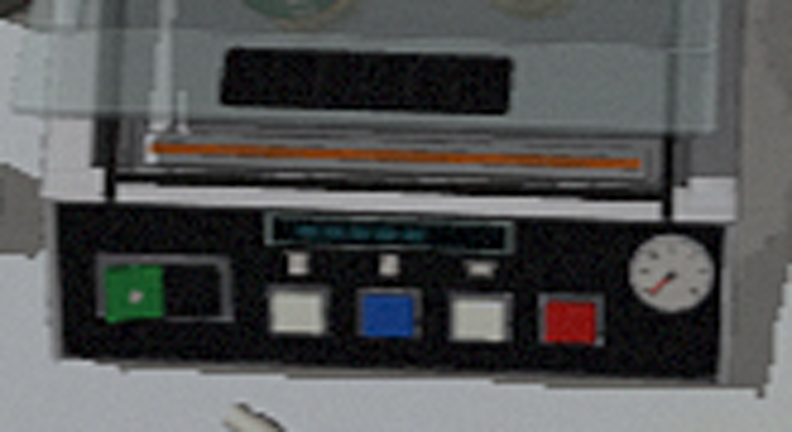

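View pics/sidec.png

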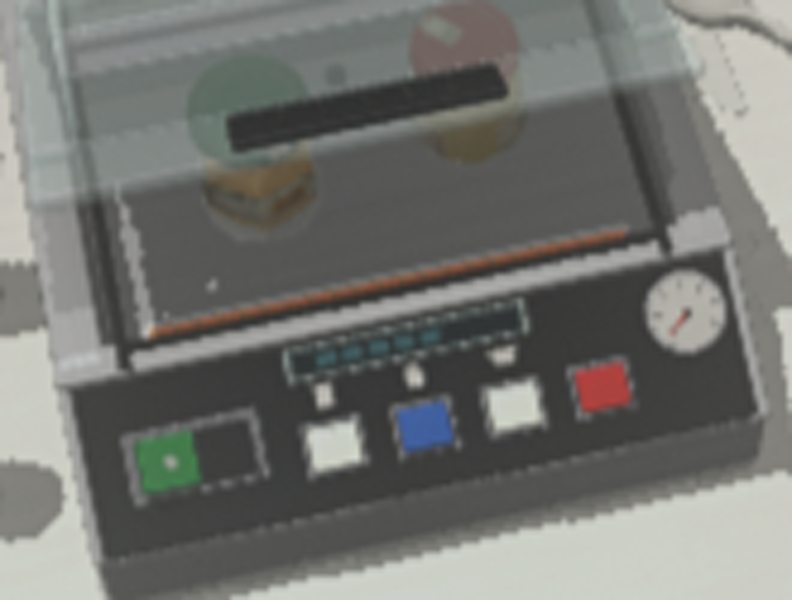

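Both crops agree. Left to right they show the green switch end with white dot (top crop 136,296; side crop 171,462), white, blue (387,314; 425,426), white, red, gauge, and the black pad (366,81; 367,107). I'll fit the machine pose from these.

```bash
cat > fit.py <<'E'
import pickle,numpy as np
from scipy.optimize import least_squares
d=pickle.load(open("cams.pkl","rb"))
sc=4.8
T=dict(w1=(297,313),b=(387,314),w2=(479,318),r=(571,321),dot=(136,296),pad=(366,81),tl=(58,205),tr=(725,225),bl=(62,358),br=(720,382))
S=dict(w1=(334,446),b=(425,426),w2=(514,405),r=(603,387),dot=(171,462),pad=(367,107),tl=(75,388),tr=(725,252),bl=(105,560),br=(762,418))
off={"top":(190,215),"side":(200,200)}
a=.4636;n=np.array([-np.sin(a),0,np.cos(a)]);up=np.array([np.cos(a),0,np.sin(a)]);C=np.array([-.125,0,.085])
def F(s,y,h): return C+s*up+np.array([0,y,0])+h*n
def pts(p):
    x,y,w,sk,yb,ss,ys,ph,wd,yc=p[:10]
    c,s=np.cos(ph),np.sin(ph)
    m=dict(w1=F(sk,yb+.045,.007),b=F(sk,yb,.007),w2=F(sk,yb-.045,.007),r=F(sk,yb-.09,.007),dot=F(ss,ys,.0135),
      pad=np.array([.135-.202*c-.012*s,0,.118+.202*s-.012*-c]) if 0 else np.array([.135-.202*c+.012*s,0,.118+.202*s+.012*c]),
      tl=F(.0445,wd,0),tr=F(.0445,-wd,0),bl=F(-.0445,wd,0),br=F(-.0445,-wd,0))
    R=np.array([[np.cos(w),-np.sin(w),0],[np.sin(w),np.cos(w),0],[0,0,1]])
    return {k:R@v+[x,y,0] for k,v in m.items()},R
def proj(cam,X):
    q=np.array(cam["R"])@X+np.array(cam["t"]).ravel();return np.array([cam["fx"]*q[0]/q[2]+cam["cx"],cam["fy"]*q[1]/q[2]+cam["cy"]])
def res(p):
    P,_=pts(p);o=[]
    for nm,D,e in(("top",T,p[10:12]),("side",S,p[12:14])):
        for k,uv in D.items():
            o+=list((proj(d[nm],P[k])+e-((np.array(uv)+.5)/sc-.5+off[nm]))*(.5 if len(k)==2 and k[0] in"tb" else 1))
    return np.array(o+list(p[10:14]*2)+[p[9]*1000])
r=least_squares(res,np.array([.6,0,0,0,.02,0,.1,.5,.165,0]+[0]*4),x_scale=[.1]*10+[1]*4)
if __name__=="__main__":
    P,R=pts(r.x);print(np.round(r.x,4));print(np.round(r.fun,1))
    for k,v in P.items():print(k,np.round(v,4))
    np.savez("fit.npz",p=r.x)
E
python3 fit.py
```

```text
[ 0.6119 -0.0086 -0.0388 -0.0106  0.0007 -0.0018  0.1236  0.4807  0.164
  0.      0.444  -0.343  -0.3208  0.5073]
[-0.3  0.1 -0.1  0.5 -0.3  0.4 -0.4  0.5 -0.3  0.1 -0.   0.3 -0.4 -1.
 -0.  -0.6  0.1  0.3 -0.2  0.3  0.2 -0.4  0.1 -0.4  0.3 -0.2  0.2 -0.5
  0.3 -0.2  0.4 -0.3 -0.4 -0.3 -0.3 -0.7  0.3  0.7 -0.   0.1  0.9 -0.7
 -0.6  1.   0. ]
w1 [0.4761 0.0423 0.0865]
b [ 0.4744 -0.0026  0.0865]
w2 [ 0.4726 -0.0476  0.0865]
r [ 0.4709 -0.0926  0.0865]
dot [0.4841 0.12   0.0963]
pad [ 0.5733 -0.0072  0.222 ]
tl [0.5331 0.1585 0.1049]
tr [ 0.5204 -0.1692  0.1049]
bl [0.4535 0.1616 0.0651]
br [ 0.4408 -0.1661  0.0651]
```

```bash
cat > h.py <<'E'
from workcell import bot
import numpy as np
from scipy.spatial.transform import Rotation as Ro
from fit import pts,r,n
P,R=pts(r.x);N=R@n;Y=R@np.array([0,1,0])
UP=np.cross(Y,N)
if UP[0]<0: UP=-UP
def rot(z,s):
    y=s*Y;return Ro.from_matrix(np.c_[np.cross(y,z),y,z]).as_rotvec()
def push(p0,dirn,d0,d1,step,fmax,speed=.05):
    "advance along dirn from p0, stop at d1 or at fmax newtons along the push"
    for d in np.arange(d0,d1+1e-6,step):
        bot.line_to(list(p0+dirn*d),max_speed=speed)
        f=-np.dot(bot.current_contact_force(),dirn)
        e=np.dot(np.array(bot.current_ee_pos())-p0,dirn)
        print(f"{d*1e3:.1f} act {e*1e3:.1f} f {f:.1f} t {bot.current_clock():.2f}")
        if f>fmax: break
    return f
E
python3 - <<'E'
from h import *
print(N,UP,Ro.from_rotvec(bot.current_tool_rot()).as_matrix().round(2))
sw=P["dot"]+.003*Y
best=None
for s in(1,-1):
    q=bot.inverse_kinematics(list(sw+.06*N),list(rot(-N,s)))
    print(s,q and np.round(q,2))
    if q is not None and (best is None or abs(q[5])<abs(best[1][5])):best=(s,q)
s=best[0];open("s","w").write(str(s))
bot.set_gripper(0.0)
bot.goto(list(sw+.06*N),list(rot(-N,s)))
bot.line_to(list(sw+.012*N),max_speed=.1)
print(bot.current_clock(),bot.current_contact_force(),bot.current_opening())
import cv2
c=bot.read_camera("wrist");cv2.imwrite("pics/w1.png",c["pixels"])
E
```

```text
[-0.44683522  0.01732631  0.89444848] [ 0.89377682 -0.03465674  0.44717101] [[-0.95  0.3  -0.  ]
 [ 0.3   0.95 -0.  ]
 [ 0.   -0.   -1.  ]]Traceback (most recent call last):
  File "<stdin>", line 7, in <module>
ValueError: The truth value of an array with more than one element is ambiguous. Use a.any() or a.all()
```

Run:
```python
from h import *
sw=P["dot"]+.003*Y
best=None
for s in(1,-1):
    q=bot.inverse_kinematics(list(sw+.06*N),list(rot(-N,s)))
    if q is None: continue
    print(s,np.round(q,2))
    if best is None or abs(q[5])<abs(best[1][5]):best=(s,q)
s=best[0];open("s","w").write(str(s))
bot.set_gripper(0.0)
bot.goto(list(sw+.06*N),list(rot(-N,s)))
bot.line_to(list(sw+.012*N),max_speed=.1)
print(bot.current_clock(),bot.current_contact_force(),bot.current_opening())
import cv2
c=bot.read_camera("wrist");cv2.imwrite("pics/w1.png",c["pixels"])
```

```text
1 [ 0.03 -0.43  2.32 -0.04  0.78 -1.48]
-1 [ 0.03 -0.43  2.32 -0.04  0.78  1.66]
3.9333 [ 0.61360259 -0.55442719 -0.2410094 ] 0.003889049396782861
```

View pics/w1.png

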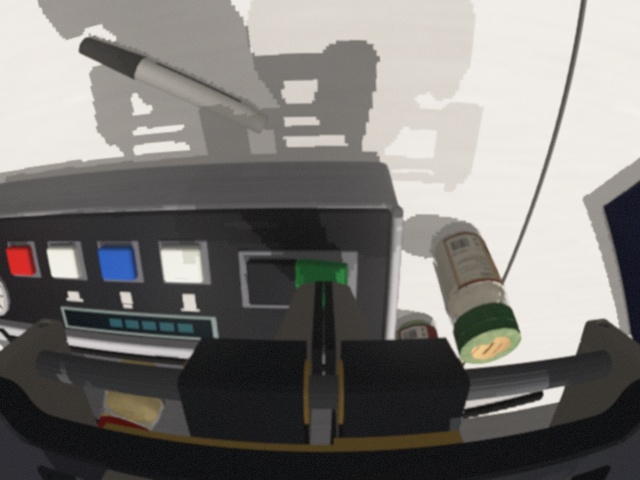

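The wrist view shows the narrow closed fingertips right over the green half, at about (322,275). Spice jars are clear. Now I'll press.

Run:
```python
from h import *
sw=P["dot"]+.003*Y
push(sw,-N,-.003,.014,.001,12)
bot.line_to(list(sw+.03*N),max_speed=.1)
import cv2
c=bot.read_camera("wrist")["pixels"];cv2.imwrite("pics/w2.png",cv2.resize(c[200:360,150:450],None,fx=2.5,fy=2.5))
print(bot.current_clock())
```

```text
-3.0 act -2.8 f 0.1 t 4.32
-2.0 act -2.0 f -0.3 t 4.57
-1.0 act -1.1 f 0.2 t 4.82
0.0 act -0.1 f 2.6 t 5.07
1.0 act 1.0 f 1.0 t 5.32
2.0 act 2.0 f 1.7 t 5.57
3.0 act 3.1 f 1.5 t 5.82
4.0 act 4.1 f 1.4 t 6.07
5.0 act 5.1 f 1.1 t 6.32
6.0 act 6.1 f 1.9 t 6.57
7.0 act 6.4 f 18.9 t 6.82
7.3833
```

View pics/w2.png

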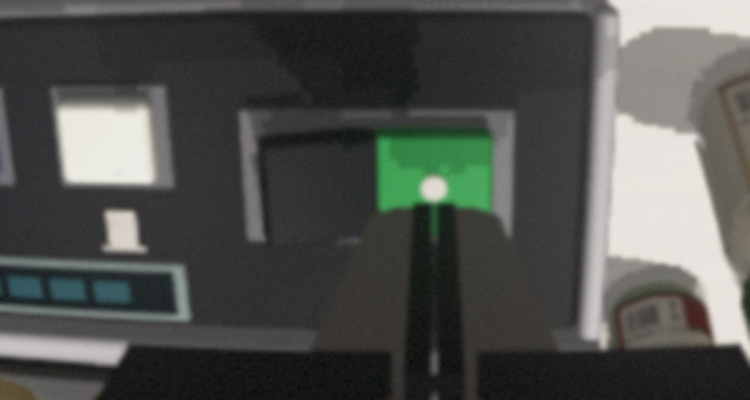

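The switch is over: the green half lies flat and the dark half stands up, and it hit a hard stop at 19 N. Blue key next.

Run:
```python
from h import *
s=int(open("s").read());k=P["b"]
bot.line_to(list(P["dot"]+.06*N),max_speed=.15)
bot.line_to(list(k+.05*N),max_speed=.15)
bot.line_to(list(k+.004*N),max_speed=.1)
push(k,-N,-.002,.010,.001,11)
bot.hold(.2)
bot.line_to(list(k+.04*N),max_speed=.1)
import cv2
c=bot.read_camera("wrist")["pixels"];cv2.imwrite("pics/w3.png",cv2.resize(c[200:360,150:450],None,fx=2.5,fy=2.5))
print(bot.current_clock(),bot.current_contact_force())
```

```text
-2.0 act -2.3 f 0.2 t 9.57
-1.0 act -1.1 f -0.4 t 9.82
0.0 act 0.1 f 0.3 t 10.07
1.0 act 1.0 f 1.9 t 10.32
2.0 act 2.0 f 1.6 t 10.57
3.0 act 3.0 f 3.5 t 10.82
4.0 act 4.0 f 3.9 t 11.07
5.0 act 5.0 f 4.6 t 11.32
6.0 act 5.7 f 12.1 t 11.57
12.425 [-0.28003124  0.52957203 -0.35418552]
```

View pics/w3.png

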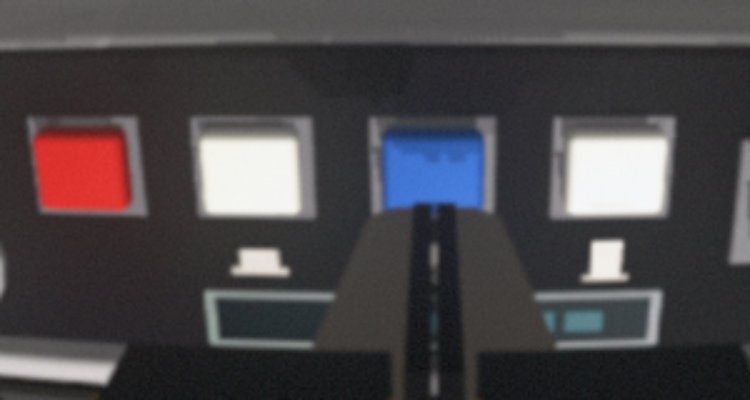

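The blue key reached its stop at 12 N and is back up level with its neighbours. Now the lid.

Run:
```python
from h import *
s=int(open("s").read());down=list(rot(np.array([0,0,-1.]),s))
def pad(ph):
    p=r.x.copy();p[7]=ph;return pts(p)[0]["pad"]
z=np.array([0,0,1.])
bot.line_to(list(P["b"]+.20*N),max_speed=.2)
bot.goto(list(pad(r.x[7])+.05*z),down)
bot.line_to(list(pad(r.x[7])+.012*z),max_speed=.1)
print(bot.current_clock())
for ph in np.r_[np.arange(r.x[7],.05,-.06),.05,.025,.01]:
    q=pad(ph)+z*.010*np.tan(ph)
    bot.line_to(list(q),max_speed=.08)
    print(round(ph,3),np.round(bot.current_contact_force(),1),round(bot.current_clock(),2))
f=push(pad(0),-z,0,.008,.001,13)
import cv2
c=bot.read_camera("side")["pixels"];cv2.imwrite("pics/s2.png",cv2.resize(c[150:330,180:380],None,fx=3,fy=3))
print(bot.current_clock(),bot.current_contact_force(),bot.current_ee_pos(),pad(0))
```

```text
15.0917
0.481 [ 0.1 -0.7  1.2] 15.34
0.421 [-0.5  0.  -0.2] 15.65
0.361 [-0.1  0.7  0.6] 15.96
0.301 [ 0.6 -0.5  0. ] 16.27
0.241 [ 1.1 -0.5  1.1] 16.57
0.181 [0.8 0.7 0.8] 16.88
0.121 [ 1.4 -0.2  0.7] 17.19
0.061 [ 0.9 -0.1  2. ] 17.5
0.05 [1.  0.5 4.5] 17.75
0.025 [1.4 0.2 1.6] 18.0
0.01 [ 1.5 -1.4  3.3] 18.25
0.0 act -0.4 f 4.0 t 18.50
1.0 act -0.3 f 10.4 t 18.75
2.0 act -0.3 f 15.5 t 19.00
19.05 [-4.71122148  0.52083029 16.92776206] [ 0.54522548 -0.00611747  0.13029025] [ 0.54492011 -0.00605371  0.13      ]
```

View pics/s2.png

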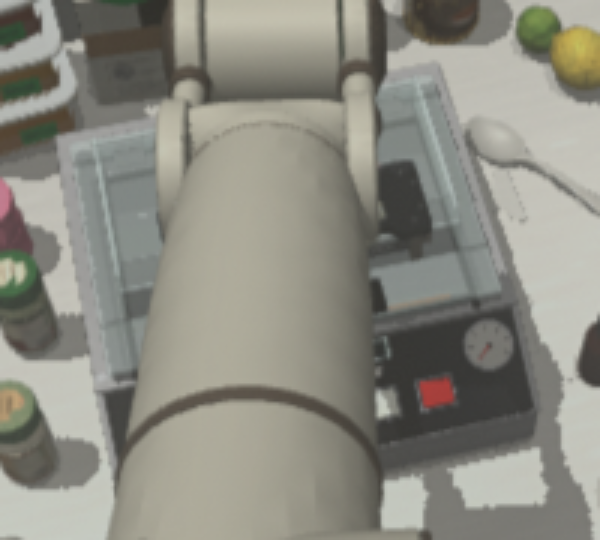

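The lid lies flat on the deck against its hard stop at z=0.130, as predicted for shut, with about 17 N on it. The things around the machine look undisturbed. I'll hold it and hand in.

Run:
```python
from workcell import bot
bot.hold(2.6)
print(bot.current_contact_force(),bot.current_ee_pos(),bot.current_clock())
bot.job_done()
```

```text
[-3.99283873  0.20460587 17.11934757] [ 0.54521016 -0.00610255  0.13027469] 21.65
the job is handed in; nothing more can be done
```

The job is handed in: switch on, blue jar key pressed and released, and the lid held shut for 2.6 s and still held at about 17 N, finishing at 21.65 s on the robot clock.

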